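# Square a cast plate against the gate of a modelling board

## Robot

A 6-joint arm with a two-finger parallel gripper is mounted at the origin on the work surface. World frame = base frame: x ahead of the robot, y to its left, z up, the work surface at z = 0. Lengths are in mm, angles in rad, forces in N, time in s.
With the tool pointing down it reaches from about 350 to 975 mm from the base axis. Payload 7.1 kg.
Tool frame: the origin (TCP) lies midway between the tips of the shut fingers; the grasp point (between the pads) lies 19 mm behind it (ctrl.hold_point_z is the distance from the TCP to the grasp point, in mm); z points along the fingers, y is the direction in which the jaws open and shut (so a half turn about z gives the same grasp; the last joint's range is limited). The gripper opens to 88 mm and grips with 3 to 60 N. Pads are 20 mm wide; open, the fingers measure 115 mm over their backs; the gripper's body (75 mm by 178 mm) begins 61 mm behind the grasp point.
Start: joints at [-1.305, 0.423, 1.63, -0, 1.089, -0.019], TCP at [175.622, -599.801, 222.675] pointing down, gripper open.
Joint ranges: [-3, 3], [-0.9, 2.11], [0.09, 2.58], [-1.31, 4.45], [0.11, 2.69], [-2.54, 2.54]. Speed limits (rad/s): [2.39, 2.39, 3.01, 3.14, 3.14, 3.14].

## Interface

Orientations are given as a rotation vector (axis times angle).
In Python, from workcell import ctrl, eyes gives the robot as it stands.
- The arm moves only by the tool move_arm, never from a script. Its argument "deltas" is a list of rows, each a list of 6 numbers: the shift along the tool's x, y, z in mm, then the turn, a rotation vector about the tool's x, y, z in rad. A call has 1 to 5 rows; each row shifts and turns the pose as measured when the row begins, along the tool's axes as they then stand; what a row does not reach is not made up. A row lasts 1/12 s, in which the tool goes at most 41.7 mm and 7.16 degrees, less where a joint would pass 70% of its speed; a pose out of reach is approached as far as the arm can. A call is refused whole if a number of a shift passes 41.7 or a number of a turn 0.125, either way. A call with a gripper value outside its range is refused whole. "hand" is the closure, from -1 (fully open) to 1 (shut), set as the call begins (left out, the last holds). The fingers move at their own pace and stop on an object; the grip force is fixed at half the most. Time passes only in rows, so rows that do not move let the fingers close. It gives the time, the measured TCP pose, the force and the opening at its end, in the units of the state.
- ctrl.get_obs(): the state, without advancing time (a new reading comes with each control period).
- eyes.get_image(name): name is "scene" or "top" or "wrist"; returns a dict with "frame" (480x640x3 uint8, red, green, blue), "range_z" (480x640 float32, mm along the optical axis (not along the pixel's ray), 0 where there is no reading), "fx", "fy", "cx", "cy" (pixels), "cam_to_world" (4x4, takes a point from camera to world coordinates). Camera axes: x right, y down, z forward; pixel columns grow to the right and rows downward; lengths in mm; the calibration is good to about 2 mm. A picture is of the moment at which its call begins.
- ctrl.close_job(): hands the job in, once; it reports no verdict.
The state is a dict: "t": time; "qpos": joint angles; "qvel": joint speeds; "joint_torque": joint torques, N m; "ee_pos": TCP position; "orientation": TCP orientation; "ft_force": force on the tool from outside, world axes, zero at the start; "moment": the same for the moment, N m; "width": finger opening in mm.
Only numpy, scipy, OpenCV 4.12 (cv2) and the standard library are available. Lean on these libraries where they do the work, as an engineer would, in place of code of your own. Each camera call takes 0.05 s, during which the arm holds its last target.

## Task

On the wooden modelling board, pull the stiff slide gate back by its yellow handle until its front face stands on the red line, and leave it there. Then, with the slotted corner of the aluminium plate kept bearing on the steel pin, push the opposite (blue) corner so that the plate turns in place, flat on the board, until its long edge lies flush along the gate's face. The little plaster cast must ride along standing where it is on the plate, and the green box, the brass weight, the jar and the blue bottle must stay where they are.

Things in the scene. Friction and masses are not known exactly. Their poses are not given: they have to be found in the camera images.
- board: fixed wooden modelling board, 260 x 245 x 12 mm, lying on the bench, top 12 mm above the bench; origin at bench height under the steel pin. In its frame it spans x -75 to +185 mm, y -95 to +150 mm; the gate opens towards -x (roughly to the robot). Two aluminium gate guides on it, 10 mm high, 7 mm wide, x -74 to -19 mm, are centred on y = 63 and 123 mm
- pin (a point): foot of the upright steel pin fixed in the board (at the board's top): diameter 12 mm, 20 mm high
- gate (a joint): opening of the dark steel slide gate in m: 0 shut, grows as the gate is pulled towards the board's -x, end stop at 0.055; at 0.030 its front face stands exactly on the red line. Stiff: sliding friction about 15 N, it stays where it is left
- gate_face (a point): middle of the gate's front face (the upright face that looks to the board's +x), 7 mm above the board's top, at y = 93 mm in the board frame. The gate is a block 60 mm long (x, behind this face), 46 mm wide (y), its top 14.5 mm above the board's top
- gate_handle (a point): centre of the gate's upright yellow handle block, 30 mm behind the front face, 16 mm thick along the board's x, 30 mm wide along its y, standing from 14 mm to 55 mm above the board's top; this point is 35 mm above the board's top
- plate: loose aluminium plate, 10 mm thick, about 0.31 kg, flat on the board. Origin: underside, at the pin's centre when the pin is home in the slot. It spans x -14 to +76, y -14 to +116 mm, less a slot beside its corner (x -7.5 to +7.5, open to the edge y = -14, closed end at y = 6.5) that straddles the pin. Starts turned 31 to 54 degrees clockwise from above; square when its axes are parallel to the board's
- plate_corner (a point): the plate's blue-marked corner diagonally opposite the slot, at x +76, y +116 mm in the plate frame, half-way up its thickness. Pushing the edge x = +76 mm near this corner towards the plate's -x turns the plate counter-clockwise about the pin
- red_line (a point): middle of the thin red line on the board's top, which runs along the board's y (y 35 to 145 mm) at x = -14 mm; when the plate is square, its long edge x = -14 mm lies over this line, flush along the gate's face
- plate_mid (a point): centre of the plate's 90 x 130 mm outline, half-way up its thickness
- cast_mid (a point): centre of the small plaster cast block, 36 x 36 x 26 mm, 70 g, standing loose on the plate near its middle
- pinbox: small green box, 50 x 34 x 30 mm high, standing loose on the board (at one far corner; the box and the weight may be swapped); origin at the centre of its underside
- weight: small brass weight with a knob, diameter 34 mm, 52 mm high, standing loose on the board (at one far corner; the box and the weight may be swapped); origin at the centre of its underside
- jar: amber glass jar, diameter 50 mm, 120 mm high, standing loose on the bench beside the gate; origin at the centre of its underside
- flask: blue plastic bottle, diameter 42 mm, 140 mm high, standing loose on the bench beside the board; origin at the centre of its underside
Things that resemble listed ones, but are neither listed nor needed, are in the scene too. There is more than one size of the jar; the job needs the middle-sized.

How it is judged (in metres and radians):
On the way, in this order (a step that is already met when the one before it is completed fails the run):
1. the gate has been pulled back to the red line (30 mm, give or take 4 mm) (value of joint gate between 0.026 and 0.034 m), for 0.2 s.
2. the plate has been turned square to the board (within 0.06 rad), its slot on the pin (angle between the x axis of plate and the x axis of board, either way round below 0.06 rad and horizontal distance between plate and pin below 0.008 m), for 0.2 s.
At the end, for the whole second after the job is handed in: gate open 30 mm (within 4 mm); plate flat, at rest, square to the board within 0.06 rad, its slot within 8 mm of home on the pin; cast upright within 28 mm of the plate's middle; box, weight, jar and blue bottle upright within 20 mm of where they were (all of step 1 and all of step 2 and height (world z) of plate_mid below 0.02 m and linear speed of plate below 0.01 m/s and angle between each of cast_mid, pinbox, weight, jar, flask's own z axis and vertical below 0.2 rad and horizontal distance between cast_mid and plate_mid below 0.028 m and distance of each of pinbox, weight, jar, flask from where it was at the start of the episode below 0.02 m); the robot touches nothing.
It fails at once if the plate is lifted or tipped off the board (by 6 mm or 0.1 rad) (height (world z) of plate_mid above 0.023 m or angle between plate's own z axis and vertical above 0.1 rad).
It fails at once if the plate's slot comes more than 12 mm off the pin (horizontal distance between plate and pin above 0.012 m).
It fails at once if the cast tips over or slides away from its place on the plate (angle between cast_mid's own z axis and vertical above 0.35 rad or horizontal distance between cast_mid and plate_mid above 0.035 m).
It fails at once if the green box, the weight, the jar or the blue bottle is shifted over 30 mm or tipped (distance of any of pinbox, weight, jar, flask from where it was at the start of the episode above 0.03 m or angle between any of pinbox, weight, jar, flask's own z axis and vertical above 0.5 rad).
It also fails if it takes over 54 s, if anything falls off the work surface, if the arm or the gripper's body presses on something with over 40 N, if the wrist force passes 120 N, or if a joint passes its speed limit or range.

## Working session

There is one attempt and no reset: what is moved stays moved. The work goes in short steps, Python scripts to look and compute and a tool call to move; the robot and the scene stay as the last step left them, time stands still between calls to the robot, and variables do not carry over. Pictures are saved under pics/ and viewed, and the job is handed in when it is done.

Besides the shell and the picture viewer there is one more tool, called after ">>>" as name(argument=value, ...) on one line, values as JSON. move_arm: Moves the arm, as the interface text tells. Its arguments: {"type":"object","properties":{"deltas":{"type":"array"},"hand":{"type":"number"}},"required":["deltas"]}

```bash
ls; mkdir -p pics
python3 - <<'E'
from workcell import ctrl, eyes
import cv2,numpy as np,pickle
print(ctrl.get_obs())
for n in ["scene","top","wrist"]:
    d=eyes.get_image(n); pickle.dump(d,open(f"pics/{n}0.pkl","wb"))
    cv2.imwrite(f"pics/{n}0.png",d["frame"][...,::-1])
    print(n,d["fx"],d["cx"],d["cy"],np.round(d["cam_to_world"],3).tolist())
E
```

```text
pics
{'t': 0.0, 'qpos': array([-1.30498663e+00,  4.23825843e-01,  1.63070504e+00,  2.72182876e-05,
        1.08859432e+00, -1.90068644e-02]), 'qvel': array([ 0.00129537,  0.000476  , -0.0008449 ,  0.0005633 , -0.00050322,
       -0.00036776]), 'joint_torque': array([-1.72097214e-03, -5.44632339e+01, -2.73670417e+01,  6.42677676e-02,
        2.28892994e-02, -1.35688483e-04]), 'ee_pos': array([ 175.49255038, -599.26696964,  221.90515351]), 'orientation': array([-3.10828488e+00, -4.45642225e-01,  2.58612971e-04]), 'ft_force': array([-0.62704355, -0.80370023, -0.25239795]), 'moment': array([-0.04203874, -0.03083855,  0.05403159]), 'width': 87.51568962141928}
scene 593.1924924258593 326.1295860016128 226.71207111853556 [[0.596, 0.527, -0.607, 1178.07], [0.803, -0.407, 0.435, -388.146], [-0.017, -0.747, -0.665, 767.519], [0.0, 0.0, 0.0, 1.0]]
top 557.2080316499504 315.91492756238523 244.42440939481827 [[-0.006, -0.988, 0.153, 370.944], [-1.0, 0.006, 0.0, 86.319], [-0.001, -0.153, -0.988, 1282.384], [0.0, 0.0, 0.0, 1.0]]
wrist 375.2720475566398 321.14564544007914 245.3354073176062 [[0.28, -0.918, -0.28, 252.404], [-0.96, -0.267, -0.083, -576.658], [0.001, 0.292, -0.956, 385.153], [0.0, 0.0, 0.0, 1.0]]
```

View pics/top0.png

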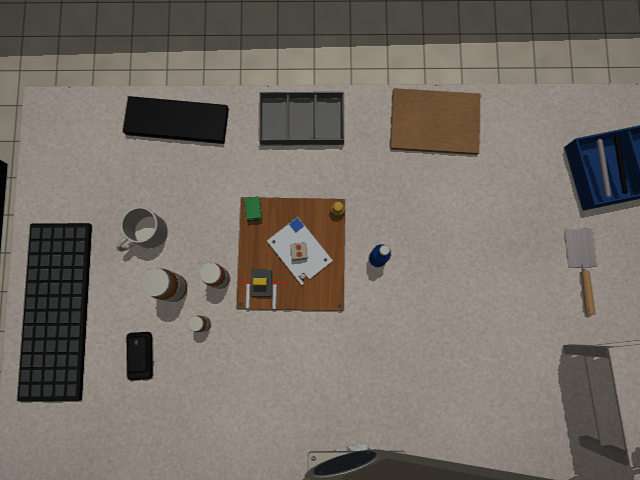

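View pics/scene0.png

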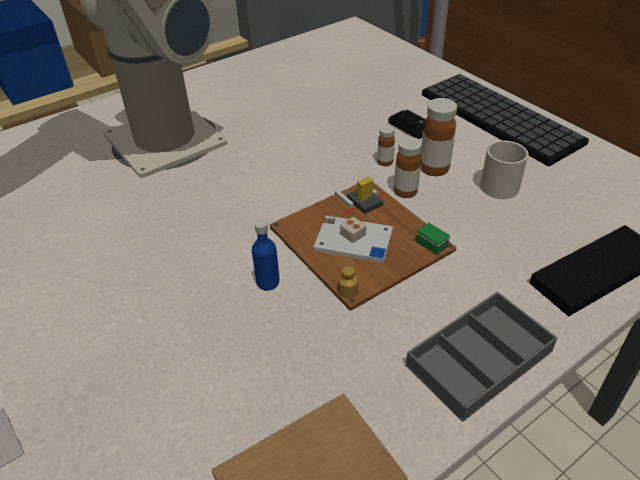

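The top view shows the board at columns 237–345, rows 197–311, and the yellow handle at about (260,282). The blue corner is at (296,226), the pin near (303,279), the green box at (253,209) and the weight at (338,208). There are three amber jars: large (163,285), middle (213,274) and small (199,324). The middle one is the jar in the task. The blue bottle is at (380,256).

```bash
cat > h.py <<'E'
import numpy as np,cv2,pickle
def ray(d,u,v,z):
    T=d["cam_to_world"];r=T[:3,:3]@np.array([(u-d["cx"])/d["fx"],(v-d["cy"])/d["fy"],1]);o=T[:3,3]
    return (o+r*(z-o[2])/r[2])
def proj(d,p):
    T=d["cam_to_world"];c=T[:3,:3].T@(np.array(p)-T[:3,3]);return c[0]/c[2]*d["fx"]+d["cx"],c[1]/c[2]*d["fy"]+d["cy"]
E
python3 - <<'E'
from h import *
d=pickle.load(open("pics/top0.pkl","rb"));f=d["frame"][...,::-1]
cv2.imwrite("pics/topz.png",cv2.resize(f[190:320,190:400],None,fx=3.8,fy=3.8,interpolation=cv2.INTER_CUBIC))
s=pickle.load(open("pics/scene0.pkl","rb"));
cv2.imwrite("pics/scz.png",cv2.resize(s["frame"][...,::-1][160:320,240:470],None,fx=3.4,fy=3.4,interpolation=cv2.INTER_CUBIC))
hsv=cv2.cvtColor(f.copy(),cv2.COLOR_BGR2HSV)
# board
m=cv2.inRange(hsv,(3,90,40),(20,255,255)); m[:180]=0;m[330:]=0;m[:,:230]=0;m[:,350:]=0
c=np.vstack([k for k in cv2.findContours(m,0,2)[0] if cv2.contourArea(k)>30]); r=cv2.minAreaRect(c);b=cv2.boxPoints(r)
print("board",r,[np.round(ray(d,*p,12),1).tolist() for p in b])
for n,lo,hi,z,box in [("red",(172,120,80),(180,255,255),12,(230,350,260,300)),("yel",(22,120,80),(35,255,255),67,(245,280,270,300)),("blue",(105,120,60),(125,255,255),22,(280,315,210,240)),("green",(55,100,40),(85,255,255),42,(235,270,190,230)),("brass",(18,100,60),(32,255,255),40,(325,350,195,225)),("flask",(105,120,30),(125,255,255),60,(360,400,235,275))]:
    m=cv2.inRange(hsv,lo,hi);q=np.zeros_like(m);x0,x1,y0,y1=box;q[y0:y1,x0:x1]=m[y0:y1,x0:x1]
    ys,xs=np.nonzero(q)
    if len(xs): print(n,len(xs),xs.mean(),ys.mean(),np.round(ray(d,xs.mean(),ys.mean(),z),1), "bbox",xs.min(),xs.max(),ys.min(),ys.max())
E
```

```text
board ((290.72015380859375, 253.56918334960938), (106.36275482177734, 111.68991088867188), 0.9391909241676331) [[421.6, 267.3, 12.0], [681.2, 267.2, 12.0], [675.6, 18.6, 12.0], [416.3, 26.2, 12.0]]
red 1 251.0 282.0 [481.7 235.4  12. ] bbox 251 251 282 282
yel 98 259.5 281.0 [478.9 210.4  67. ] bbox 253 266 278 284
blue 108 296.0 224.62962962962962 [612.4 132.3  22. ] bbox 289 302 218 231
green 310 252.26774193548388 207.51612903225808 [648.8 231.1  42. ] bbox 244 260 197 218
brass 155 337.38709677419354 207.9741935483871 [647.1  37.3  40. ] bbox 330 344 202 214
flask 260 377.9846153846154 257.1653846153846 [530.9 -50.4  60. ] bbox 369 390 245 266
```

View pics/topz.png

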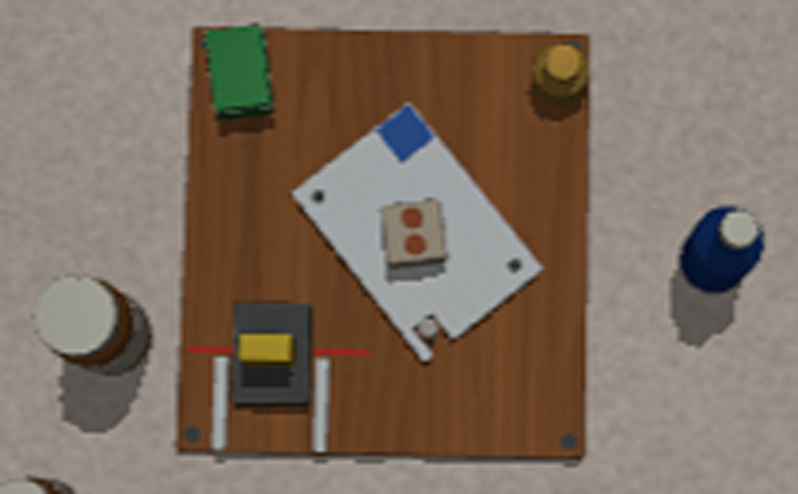

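View pics/scz.png

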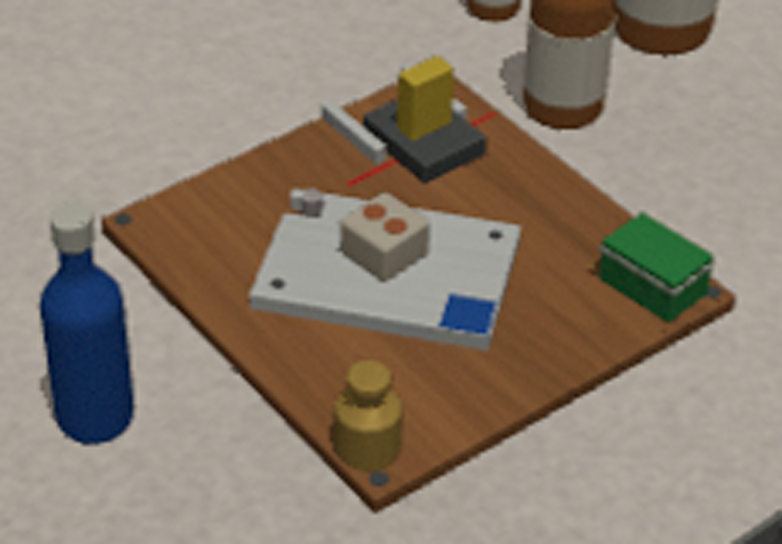

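Run:
```python
from h import *
d=pickle.load(open("pics/top0.pkl","rb"))
W=lambda X,Y,z:ray(d,(X+.5)/3.8-.5+190,(Y+.5)/3.8-.5+190,z)
P=np.array([W(194,28,12),W(588,36,12),W(583,457,12),W(179,452,12)])[:,:2]
B=np.array([(185,150),(185,-95),(-75,-95),(-75,150.)])
print(np.round(P,1).tolist(),np.linalg.norm(P-np.roll(P,1,0),axis=1))
pc=P.mean(0);bc=B.mean(0);H=(B-bc).T@(P-pc);th=np.arctan2(H[0,1]-H[1,0],H[0,0]+H[1,1])
R=np.array([[np.cos(th),-np.sin(th)],[np.sin(th),np.cos(th)]]);t=pc-R@bc
print("yaw",th,"origin",t,"resid",np.round(P-(B@R.T+t),1).tolist())
np.savez("board.npz",R=R,t=t)
for n,X,Y,z in [("pin",428,327,32),("handle",265,347,67),("redL",186,349,12),("redR",370,352,12),("gateFL",234,302,26.5),("gateFR",312,305,26.5),("blue",409,103,22),("c2",293,193,22),("c3",543,268,22),("c4",455,339,22),("c5",430,358,22),("cast",413,231,48),("knob",563,62,64),("green",238,68,42),("jar",78,315,120),("cap",740,229,140)]:
    w=W(X,Y,z); print(n,np.round(w[:2],1),"board",np.round(R.T@(w[:2]-t),1), "rangez z:",end=" ")
    u,v=(X+.5)/3.8-.5+190,(Y+.5)/3.8-.5+190
    rz=d["range_z"][int(round(v)),int(round(u))];T=d["cam_to_world"];print(np.round((T@[(u-d["cx"])/d["fx"]*rz,(v-d["cy"])/d["fy"]*rz,rz,1])[2],1))
```

```text
[[680.9, 262.0], [674.4, 19.6], [417.2, 26.1], [421.5, 267.0]] [259.40904845 242.43966665 257.29453304 241.00535546]
yaw -0.02233748324197201 origin [492.8666298  117.40431012] resid [[-0.3, -1.3], [-1.3, 1.3], [1.4, 2.0], [0.3, -2.0]]
pin [493.5 117.8] board [0.6 0.4] rangez z: 31.2
handle [479.1 210.7] board [-15.9  93. ] rangez z: 71.1
redL [483.  263.8] board [-13.1 146.2] rangez z: 13.1
redR [480.6 153.2] board [-13.1  35.5] rangez z: 11.6
gateFL [509.6 233.6] board [ 14.2 116.5] rangez z: 11.7
gateFR [507.6 187.1] board [13.2 70. ] rangez z: 14.9
blue [630.9 129.4] board [137.8  15. ] rangez z: 22.5
c2 [576.  199.3] board [81.3 83.8] rangez z: 18.9
c3 [529.6  49. ] board [ 38.2 -67.5] rangez z: 11.6
c4 [487.2 102. ] board [ -5.3 -15.5] rangez z: 14.8
c5 [475.9 116.9] board [-16.9  -0.9] rangez z: 10.6
cast [548.7 126.2] board [55.6 10. ] rangez z: 47.6
knob [646.4  37.3] board [155.2 -76.7] rangez z: 64.2
green [648.8 231.1] board [153.4 117.1] rangez z: 42.6
jar [492.6 308.6] board [ -4.5 191.1] rangez z: 122.2
cap [535.5 -55.1] board [  46.5 -171.5] rangez z: 142.6
```

```bash
cat > plan.py <<'E'
import sys,numpy as np
from scipy.spatial.transform import Rotation as Ro
from workcell import ctrl
B=np.load("board.npz");R2,t2=B["R"],B["t"];BY=np.arctan2(R2[1,0],R2[0,0])
def b2w(x,y): return R2@np.array([x,y])+t2
def w2b(p): return R2.T@(np.array(p)-t2)
def state():
    o=ctrl.get_obs();return o["ee_pos"],Ro.from_rotvec(o["orientation"]),o
def goal(ty): # tool y world angle
    y=np.array([np.cos(ty),np.sin(ty),0]);z=np.array([0,0,-1.]);x=np.cross(y,z);return Ro.from_matrix(np.c_[x,y,z])
def rows(p,R,tp,TR,vmax=40,wmax=.12,maxn=40):
    out=[];p=p.copy()
    d=tp-p;w=(R.inv()*TR).as_rotvec()
    n=max(1,int(np.ceil(max(np.linalg.norm(d)/vmax,np.abs(w).max()/wmax))))
    for i in range(n):
        s=R.inv().apply(d/n);out.append(np.r_[np.round(s,1),np.round(w/n,3)].tolist());R=R*Ro.from_rotvec(w/n)
    return out,p+d,TR
def info():
    p,R,o=state();y=R.as_matrix()[:,1]
    print("t",round(o["t"],2),"p",np.round(p,1),"board",np.round(w2b(p[:2]),1),"tooly-board deg",round(np.degrees(np.arctan2(y[1],y[0])-BY),1),"tilt",np.round(R.as_matrix()[:2,2],3),"F",np.round(o["ft_force"],1),"w",round(o["width"],1))
    return p,R
def plan(x,y,z,tydeg,**k):
    p,R=info();g=b2w(x,y);r,_,_=rows(p,R,np.array([*g,z]),goal(np.radians(tydeg)+BY),**k)
    print(len(r))
    for i in range(0,len(r),5):print(r[i:i+5])
E
python3 -c "
from plan import *
plan(-15,93,180,0,vmax=36)"
```

```text
t 0.15 p [ 175.5 -599.4  222.1] board [-301.2 -723.7] tooly-board deg -72.4 tilt [-0.     0.001] F [-1.2  0.1 -0.2] w 88.2
25
[[20.8, -27.7, 1.7, -0.0, -0.0, -0.051], [22.2, -26.6, 1.7, -0.0, -0.0, -0.051], [23.5, -25.4, 1.7, -0.0, -0.0, -0.051], [24.7, -24.2, 1.7, -0.0, -0.0, -0.051], [25.9, -22.9, 1.7, -0.0, -0.0, -0.051]]
[[27.1, -21.6, 1.7, -0.0, -0.0, -0.051], [28.1, -20.2, 1.7, -0.0, -0.0, -0.051], [29.1, -18.8, 1.7, -0.0, -0.0, -0.051], [30.0, -17.3, 1.7, -0.0, -0.0, -0.051], [30.8, -15.7, 1.7, -0.0, -0.0, -0.051]]
[[31.6, -14.1, 1.7, -0.0, -0.0, -0.051], [32.3, -12.5, 1.7, -0.0, -0.0, -0.051], [32.9, -10.9, 1.7, -0.0, -0.0, -0.051], [33.4, -9.2, 1.7, -0.0, -0.0, -0.051], [33.8, -7.5, 1.7, -0.0, -0.0, -0.051]]
[[34.1, -5.8, 1.7, -0.0, -0.0, -0.051], [34.4, -4.1, 1.7, -0.0, -0.0, -0.051], [34.5, -2.3, 1.7, -0.0, -0.0, -0.051], [34.6, -0.6, 1.7, -0.0, -0.0, -0.051], [34.6, 1.2, 1.7, -0.0, -0.0, -0.051]]
[[34.5, 2.9, 1.7, -0.0, -0.0, -0.051], [34.3, 4.7, 1.7, -0.0, -0.0, -0.051], [34.0, 6.4, 1.7, -0.0, -0.0, -0.051], [33.7, 8.1, 1.7, -0.0, -0.0, -0.051], [33.2, 9.8, 1.7, -0.0, -0.0, -0.051]]
```

>>> move_arm(deltas=[[21,-28,0,0,0,-0.05],[22,-27,0,0,0,-0.05],[24,-25,0,0,0,-0.05],[25,-24,0,0,0,-0.05],[26,-23,0,0,0,-0.05]], hand=-1)

```text
t: 0.57
ee_pos: [236.4, -436.6, 219.9]
orientation: [3.029, 0.834, -0.001]
ft_force: [0.5, 0.7, 0.1]
width: 87.9
```

>>> move_arm(deltas=[[27,-22,0,0,0,-0.05],[28,-20,0,0,0,-0.05],[29,-19,0,0,0,-0.05],[30,-17,0,0,0,-0.05],[31,-16,0,0,0,-0.05]])

```text
t: 0.98
ee_pos: [297.0, -265.5, 219.2]
orientation: [-2.895, -1.22, 0.001]
ft_force: [-0.5, -0.4, 0.9]
width: 87.7
```

>>> move_arm(deltas=[[32,-14,0,0,0,-0.05],[32,-12,0,0,0,-0.05],[33,-11,0,0,0,-0.05],[33,-9,0,0,0,-0.05],[34,-7,0,0,0,-0.05]])

```text
t: 1.4
ee_pos: [357.5, -95.2, 219.5]
orientation: [2.712, 1.586, 0.0]
ft_force: [0.5, 0.7, -0.4]
width: 87.6
```

```bash
python3 -c "
from plan import *
plan(-15,93,180,0,vmax=36)"
```

```text
t 1.4 p [357.5 -95.2 219.5] board [-130.6 -215.5] tooly-board deg -28.1 tilt [ 0. -0.] F [ 0.5  0.7 -0.4] w 87.6
10
[[32.7, -4.3, 4.0, 0.0, -0.0, -0.049], [32.8, -2.7, 4.0, 0.0, -0.0, -0.049], [32.9, -1.1, 4.0, 0.0, -0.0, -0.049], [32.9, 0.5, 4.0, 0.0, -0.0, -0.049], [32.9, 2.1, 4.0, 0.0, -0.0, -0.049]]
[[32.7, 3.7, 4.0, 0.0, -0.0, -0.049], [32.5, 5.3, 4.0, 0.0, -0.0, -0.049], [32.2, 6.9, 4.0, 0.0, -0.0, -0.049], [31.8, 8.5, 3.9, 0.0, -0.0, -0.049], [31.4, 10.0, 3.9, 0.0, -0.0, -0.049]]
```

>>> move_arm(deltas=[[33,-4,4,0,0,-0.05],[33,-3,4,0,0,-0.05],[33,-1,4,0,0,-0.05],[33,0,4,0,0,-0.05],[33,2,4,0,0,-0.05]])

```text
t: 1.82
ee_pos: [419.1, 68.1, 200.2]
orientation: [2.477, 1.927, 0.005]
ft_force: [-0.4, -0.1, 0.6]
width: 87.5
```

>>> move_arm(deltas=[[33,4,4,0,0,-0.05],[33,5,4,0,0,-0.05],[32,7,4,0,0,-0.05],[32,9,4,0,0,-0.05],[31,10,4,0,0,-0.05]])

```text
t: 2.23
ee_pos: [477.6, 232.2, 178.9]
orientation: [2.2, 2.237, 0.003]
ft_force: [-0.1, 0.8, 0.6]
width: 87.7
```

```bash
python3 -c "
from plan import *
plan(-15,93,33,0,vmax=30)
from workcell import eyes
import cv2,pickle
d=eyes.get_image('wrist');pickle.dump(d,open('pics/w1.pkl','wb'));cv2.imwrite('pics/w1.png',d['frame'][...,::-1])"
```

```text
t 2.23 p [477.6 232.2 178.9] board [-17.8 114.5] tooly-board deg 2.2 tilt [ 0.004 -0.001] F [-0.1  0.8  0.6] w 87.7
5
[[-4.3, 0.3, 29.2, 0.001, 0.0, 0.008], [-4.3, 0.3, 29.2, 0.001, 0.0, 0.008], [-4.3, 0.4, 29.2, 0.001, 0.0, 0.008], [-4.3, 0.5, 29.2, 0.001, 0.0, 0.008], [-4.3, 0.5, 29.2, 0.001, 0.0, 0.008]]
```

View pics/w1.png

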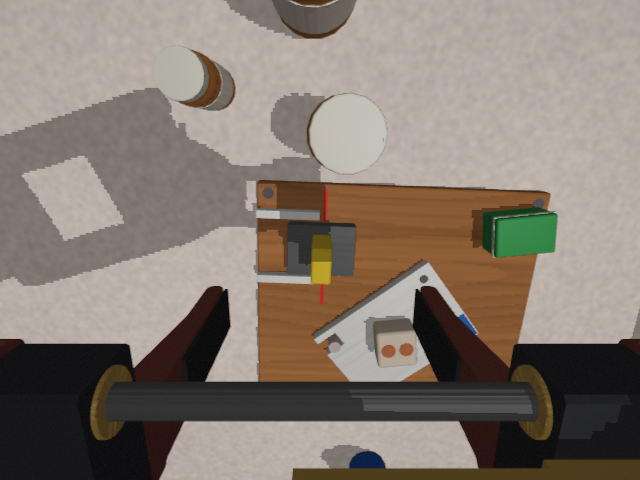

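The wrist view shows the gate handle between the guides. Its bright top face is near (321,273), and the middle jar beside the gate is at (347,133). I'll cross-check the handle's position from this view.

```bash
python3 -c "
from plan import *
from h import *
d=pickle.load(open('pics/w1.pkl','rb'))
for n,u,v,z in [('handle',321,273,67),('pin',334,345,32),('bTL',258,181,12),('bTR',549,192,12),('redtop',325,190,12),('redbot',322,302,12),('gate front edge L',354,223,26.5),('front R',354,275,26.5),('c2',427,262,22),('greenTopA',487,257,42)]:
  p=ray(d,u,v,z);print(n,np.round(w2b(p[:2]),1))
f=d['frame'][...,::-1];cv2.imwrite('pics/w1z.png',cv2.resize(f[170:360,240:440],None,fx=3.1,fy=3.1,interpolation=cv2.INTER_CUBIC))
"
```

```text
handle [-16.8  87.7]
pin [-1.2  1.8]
bTL [-74.  150.2]
bTR [182.9 150. ]
redtop [-15.2 144.5]
redbot [-13.7  36.2]
gate front edge L [ 10.7 119.1]
front R [13.8 70.9]
c2 [79.7 84.1]
greenTopA [123.6  97.4]
```

View pics/w1z.png

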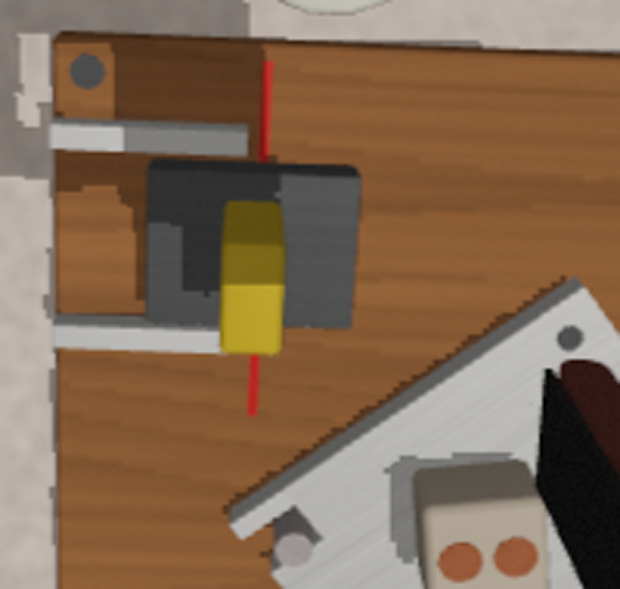

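The two views agree to within about 2 mm. I'll descend onto the handle.

>>> move_arm(deltas=[[-4,0.4,29,0,0,0.008],[-4,0.4,29,0,0,0.008],[-4,0.4,29,0,0,0.008],[-4,0.4,25,0,0,0.008],[-4,0.4,20,0,0,0.008]])

```text
t: 2.7
ee_pos: [489.1, 224.6, 45.9]
orientation: [2.229, 2.203, 0.03]
ft_force: [0.2, 0.2, -0.2]
width: 87.6
```

```bash
python3 -c "
from plan import *
plan(-16,93,34,0,vmax=10)"
```

```text
t 2.7 p [489.1 224.6  45.9] board [ -6.2 107. ] tooly-board deg 0.6 tilt [0.019 0.008] F [ 0.2  0.2 -0.2] w 87.6
3
[[-4.7, -3.4, 3.9, 0.006, -0.003, 0.003], [-4.7, -3.4, 3.9, 0.006, -0.003, 0.003], [-4.7, -3.3, 3.9, 0.006, -0.003, 0.003]]
```

>>> move_arm(deltas=[[-5,-3.5,3,0.006,-0.003,0.003],[-5,-3.5,3,0.006,-0.003,0.003],[-5,-3.5,4,0.006,-0.003,0.003],[0,0,0,0,0,0]])

```text
t: 3.03
ee_pos: [474.4, 206.8, 31.8]
orientation: [-2.244, -2.195, 0.015]
ft_force: [-0.5, -0.0, 0.7]
width: 87.7
```

```bash
python3 -c "
from plan import *
plan(-16,93,34,0,vmax=10)"
```

```text
t 3.03 p [474.4 206.8  31.8] board [-20.4  88.9] tooly-board deg 0.0 tilt [-0.009 -0.005] F [-0.5 -0.   0.7] w 87.7
1
[[4.1, 4.4, -2.2, -0.009, 0.005, 0.0]]
```

>>> move_arm(deltas=[[3,4,-2,-0.009,0.005,0],[0,0,0,0,0,0]])

```text
t: 3.2
ee_pos: [479.8, 210.0, 35.7]
orientation: [2.245, 2.195, 0.005]
ft_force: [0.1, 0.3, 0.7]
width: 87.9
```

```bash
python3 -c "
from plan import *
plan(-16,93,34,0,vmax=10)"
```

```text
t 3.2 p [479.8 210.   35.7] board [-15.1  92.3] tooly-board deg -0.0 tilt [0.003 0.001] F [0.1 0.3 0.7] w 87.9
1
[[0.7, -0.9, 1.7, 0.003, -0.001, -0.0]]
```

>>> move_arm(deltas=[[0,0,1,0,0,0],[0,0,0,0,0,0],[0,0,0,0,0,0],[0,0,0,0,0,0],[0,0,0,0,0,0]], hand=1)

```text
t: 3.62
ee_pos: [482.6, 211.7, 38.0]
orientation: [2.243, 2.194, 0.016]
ft_force: [0.3, -0.0, 0.5]
width: 58.0
```

>>> move_arm(deltas=[[0,0,0,0,0,0],[0,0,0,0,0,0],[0,0,0,0,0,0],[0,0,0,0,0,0]])

```text
t: 3.95
ee_pos: [482.5, 211.8, 38.0]
orientation: [2.242, 2.194, 0.016]
ft_force: [-0.4, 0.3, 0.2]
width: 31.3
```

```bash
python3 -c "
from plan import *
plan(-44,93,34,0,vmax=5)"
```

```text
t 3.95 p [482.5 211.8  38. ] board [-12.5  94.1] tooly-board deg 0.0 tilt [0.01  0.004] F [-0.4  0.3  0.2] w 31.3
7
[[-0.2, -4.5, 0.5, 0.001, -0.001, 0.0], [-0.2, -4.5, 0.5, 0.001, -0.001, 0.0], [-0.2, -4.5, 0.5, 0.001, -0.001, 0.0], [-0.2, -4.5, 0.5, 0.001, -0.001, 0.0], [-0.2, -4.5, 0.6, 0.001, -0.001, 0.0]]
[[-0.2, -4.5, 0.6, 0.001, -0.001, 0.0], [-0.2, -4.5, 0.6, 0.001, -0.001, 0.0]]
```

>>> move_arm(deltas=[[-0.5,-3,3,0.01,-0.004,0],[0,0,0,0,0,0],[0,0,0,0,0,0],[0,0,0,0,0,0],[0,0,0,0,0,0]])

```text
t: 4.37
ee_pos: [478.3, 211.2, 34.6]
orientation: [-2.245, -2.195, 0.004]
ft_force: [-0.9, 0.7, 1.8]
width: 15.8
```

```bash
python3 -c "
from plan import *
plan(-44,93,34,0,vmax=5)"
```

```text
t 4.37 p [478.3 211.2  34.6] board [-16.7  93.4] tooly-board deg 0.0 tilt [-0.003 -0.   ] F [-0.9  0.7  1.8] w 15.8
6
[[-0.1, -4.6, 0.1, -0.0, 0.0, 0.0], [-0.1, -4.6, 0.1, -0.0, 0.0, 0.0], [-0.1, -4.6, 0.1, -0.0, 0.0, 0.0], [-0.1, -4.6, 0.1, -0.0, 0.0, 0.0], [-0.1, -4.6, 0.1, -0.0, 0.0, 0.0]]
[[-0.1, -4.6, 0.1, -0.0, 0.0, 0.0]]
```

Gripped at 15.8 mm, which matches the handle's thickness. Now I'll pull in small steps.

>>> move_arm(deltas=[[0,-4,0,0,0,0],[0,-5,0,0,0,0],[0,-5,0,0,0,0],[0,-5,0,0,0,0],[0,0,0,0,0,0]])

```text
t: 4.78
ee_pos: [472.1, 211.3, 34.5]
orientation: [2.237, 2.189, 0.025]
ft_force: [-9.1, 6.3, 11.5]
width: 16.2
```

```bash
python3 -c "
from plan import *
plan(-44,93,34,0,vmax=5)"
```

```text
t 4.78 p [472.1 211.3  34.5] board [-22.9  93.4] tooly-board deg 0.0 tilt [0.02  0.003] F [-9.1  6.3 11.5] w 16.2
5
[[-0.1, -4.2, 0.0, 0.004, -0.001, 0.0], [-0.1, -4.2, 0.0, 0.004, -0.001, 0.0], [-0.1, -4.2, 0.0, 0.004, -0.001, 0.0], [-0.1, -4.2, 0.1, 0.004, -0.001, 0.0], [-0.1, -4.2, 0.1, 0.004, -0.001, 0.0]]
```

>>> move_arm(deltas=[[0,-7,0,0.004,0,0],[0,-7,0,0.004,0,0],[0,-7,0,0.004,0,0],[0,0,0,0,0,0]])

```text
t: 5.12
ee_pos: [460.2, 211.7, 34.5]
orientation: [2.236, 2.189, 0.032]
ft_force: [-8.6, 6.6, 8.9]
width: 15.9
```

```bash
python3 -c "
from plan import *
plan(-44,93,34,0,vmax=5)"
```

```text
t 5.12 p [460.2 211.7  34.5] board [-34.8  93.5] tooly-board deg 0.1 tilt [0.023 0.005] F [-8.6  6.6  8.9] w 15.9
2
[[-0.2, -4.6, 0.1, 0.011, -0.003, 0.001], [-0.2, -4.6, 0.2, 0.011, -0.003, 0.001]]
```

>>> move_arm(deltas=[[0,-7,0,0.01,0,0],[0,-6,0,0.01,0,0],[0,0,0,0,0,0]])

```text
t: 5.37
ee_pos: [452.6, 211.9, 34.5]
orientation: [2.241, 2.197, 0.021]
ft_force: [-6.8, 4.4, 7.7]
width: 16.1
```

```bash
python3 -c "
from plan import *
from h import *
from workcell import eyes
plan(-44,93,34,0,vmax=5)
for n in ['wrist','scene']:
  d=eyes.get_image(n);pickle.dump(d,open('pics/%s2.pkl'%n,'wb'));f=d['frame'][...,::-1]
  if n=='scene': f=cv2.resize(f[160:320,240:470],None,fx=3.4,fy=3.4,interpolation=cv2.INTER_CUBIC)
  cv2.imwrite('pics/%s2.png'%n,f)"
```

```text
t 5.37 p [452.6 211.9  34.5] board [-42.4  93.6] tooly-board deg 0.1 tilt [0.012 0.007] F [-6.8  4.4  7.7] w 16.1
1
[[-0.6, -1.6, 0.5, 0.012, -0.007, 0.002]]
```

View pics/wrist2.png

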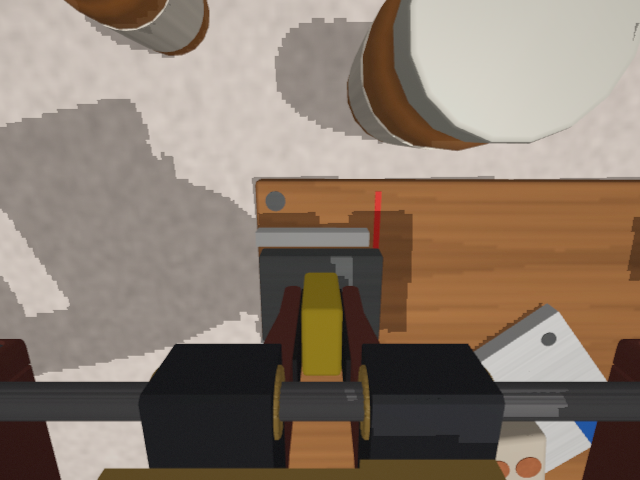

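View pics/scene2.png

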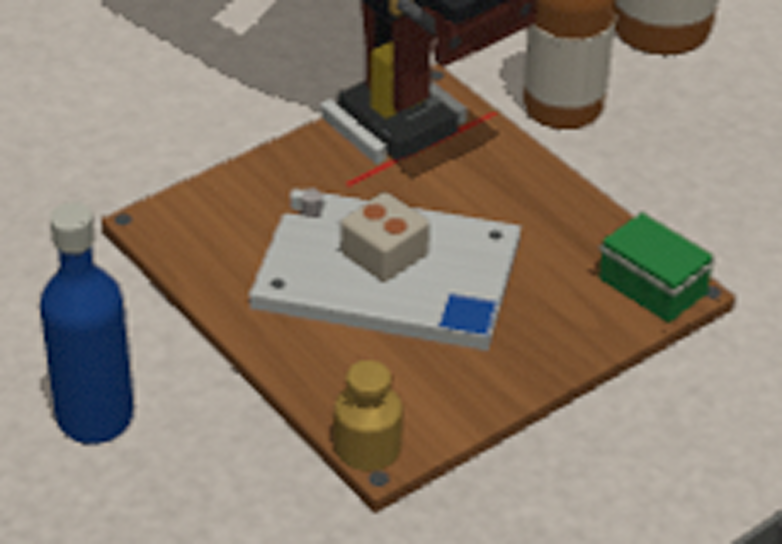

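In the wrist view the gate's front top corner is at (382,258) and the red line is at (377,192–247). The gate looks close to its target.

```bash
python3 -c "
from plan import *
from h import *
d=pickle.load(open('pics/wrist2.pkl','rb'))
for n,u,v,z in [('front top corner',382,257,26.5),('front top edge',380.5,320,26.5),('red a',378,193,12),('red b',376,247,12),('bTL',257,181,12),('guide',369,229,22),('guide2',370,245,22)]:
  p=ray(d,u,v,z);print(n,np.round(w2b(p[:2]),1))
s=pickle.load(open('pics/scene2.pkl','rb'))
W=lambda X,Y,z:w2b(ray(s,(X+.5)/3.4-.5+240,(Y+.5)/3.4-.5+160,z)[:2])
for n,X,Y,z in [('redL',348,185,12),('redR',494,114,12),('gate FRtop',389,145,26.5),('gate FR bottom',389,161,12),('gate FL top',462,111,26.5),('pin',312,196,32)]: print(n,np.round(W(X,Y,z),1))
f=d['frame'][...,::-1];cv2.imwrite('pics/w2z.png',cv2.resize(f[170:350,240:440],None,fx=3.1,fy=3.1,interpolation=cv2.INTER_CUBIC))
f=s['frame'][...,::-1];cv2.imwrite('pics/s2z.png',cv2.resize(f[175:220,325:400],None,fx=10,fy=10,interpolation=cv2.INTER_CUBIC))
"
```

```text
front top corner [-13.3 115.6]
front top edge [-12.5  81.8]
red a [-14.3 144.4]
red b [-14.  116.3]
bTL [-74.1 150.4]
guide [-19.5 128.5]
guide2 [-18.7 120.4]
redL [-15.5  35.6]
redR [-16.2 144.9]
gate FRtop [-16.4  65.7]
gate FR bottom [-18.6  67.7]
gate FL top [-15.9 119.4]
pin [-1.  -0.1]
```

View pics/s2z.png

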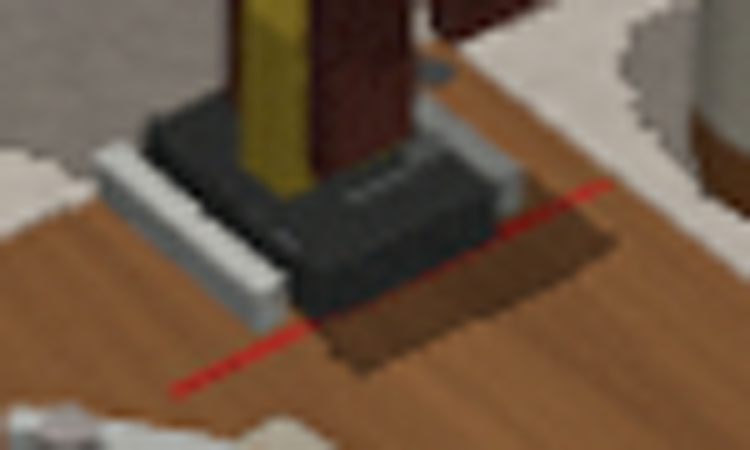

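View pics/w2z.png

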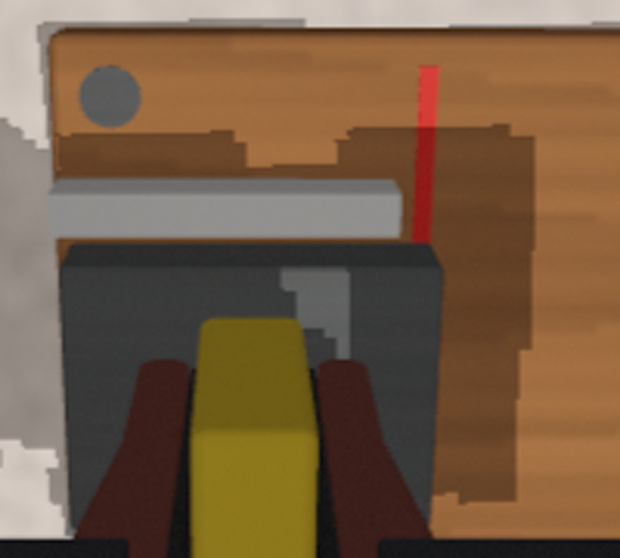

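The gate face is on the line in both views, with about 1 mm to spare. I'll release and rise.

>>> move_arm(deltas=[[0,0,0,0,0,0],[0,0,0,0,0,0],[0,0,0,0,0,0],[0,0,0,0,0,0],[0,0,0,0,0,0]], hand=-1)

```text
t: 5.88
ee_pos: [451.7, 212.2, 34.3]
orientation: [2.239, 2.198, 0.021]
ft_force: [0.1, -0.5, 0.4]
width: 46.1
```

```bash
python3 -c "
from plan import *
plan(-44,93,110,0,vmax=25)"
```

```text
t 5.88 p [451.7 212.2  34.3] board [-43.3  93.9] tooly-board deg 0.2 tilt [0.012 0.007] F [ 0.1 -0.5  0.4] w 46.1
4
[[-0.1, 0.0, -18.9, 0.003, -0.002, 0.001], [-0.1, -0.0, -18.9, 0.003, -0.002, 0.001], [-0.2, -0.1, -18.9, 0.003, -0.002, 0.001], [-0.2, -0.1, -18.9, 0.003, -0.002, 0.001]]
```

>>> move_arm(deltas=[[0,0,-18,0.003,0,0],[0,0,-20,0.003,0,0],[0,0,-20,0.003,0,0],[0,0,-20,0,0,0],[0,0,-20,0,0,0]])

```text
t: 6.3
ee_pos: [447.2, 210.3, 131.3]
orientation: [-2.236, -2.197, 0.006]
ft_force: [-0.0, 1.0, -0.3]
width: 79.2
```

```bash
python3 -c "
from plan import *
from h import *
from workcell import eyes
info()
for n in ['wrist','top']:
  d=eyes.get_image(n);pickle.dump(d,open('pics/%s3.pkl'%n,'wb'));f=d['frame'][...,::-1]
  if n=='top': f=cv2.resize(f[190:320,190:400],None,fx=3.8,fy=3.8,interpolation=cv2.INTER_CUBIC)
  cv2.imwrite('pics/%s3.png'%n,f)"
```

```text
t 6.3 p [447.2 210.3 131.3] board [-47.7  91.8] tooly-board deg 0.3 tilt [-0.008  0.003] F [-0.   1.  -0.3] w 79.2
```

View pics/wrist3.png

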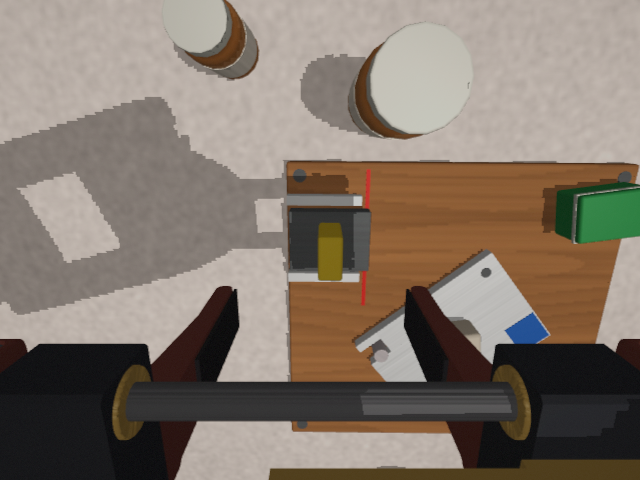

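View pics/top3.png

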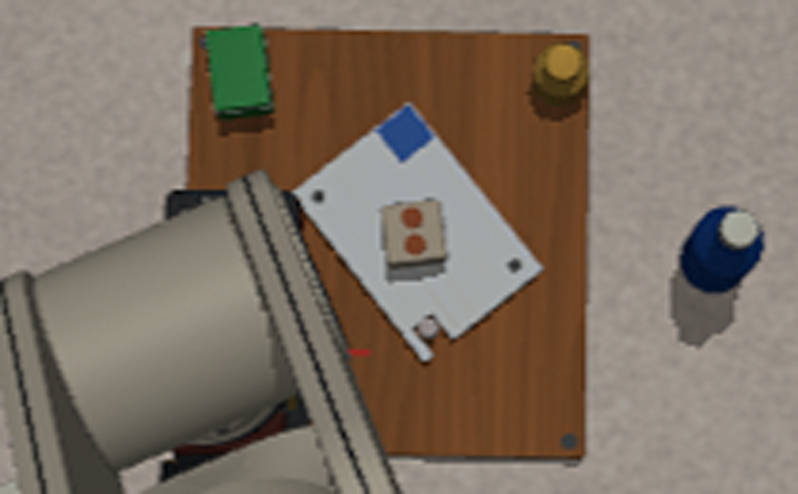

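The gate is released and undisturbed, with its front corners at (371,211) and (369,270) on the red line. The other objects haven't moved. Next I'll measure the plate angle precisely and plan the approach.

```bash
cat > plate.py <<'E'
from h import *
from plan import w2b
def plate(d,name=""):
    # bright low-saturation pixels at plate-top height inside board: largest blob -> edges
    f=d["frame"][...,::-1].copy();hsv=cv2.cvtColor(f,cv2.COLOR_BGR2HSV)
    b=cv2.inRange(hsv,(105,120,40),(125,255,255))
    return b
E
python3 -c "
from plan import *
from h import *
d=pickle.load(open('pics/wrist3.pkl','rb'))
for n,u,v,z in [('F a',371,211,26.5),('F b',369.5,270,26.5),('red a',368,171,12),('red b',364,303,12),('blue',550,334,22),('c2',488,250,22),('c5',355,343,22)]:
  print(n,np.round(w2b(ray(d,u,v,z)[:2]),1))
t=pickle.load(open('pics/top3.pkl','rb'))
W=lambda X,Y,z:w2b(ray(t,(X+.5)/3.8-.5+190,(Y+.5)/3.8-.5+190,z)[:2])
c3=W(543,268,22);bl=W(409,103,22);c2=W(293,193,22)
print('edge x76 dir',np.degrees(np.arctan2(*(bl-c3)[::-1]))-90,np.linalg.norm(bl-c3),'edge y116',np.degrees(np.arctan2(*(bl-c2)[::-1])),np.linalg.norm(bl-c2))
print('green corners',[np.round(W(*p,42),1).tolist() for p in [(205,32),(263,25),(271,107),(219,117)]])
th=np.radians(-51);c,s=np.cos(th),np.sin(th);g=np.array([[c,-s],[s,c]])@[108,92];print(g)
plan(*g,90,-51,vmax=30)"
```

```text
F a [-12.7 116.6]
F b [-12.   70.9]
red a [-14.4 143.7]
red b [-13.4  36.3]
blue [137.9  14.4]
c2 [78.  85.9]
c5 [-20.7   4.9]
edge x76 dir -50.336869522043564 129.3348000376908 edge y116 -50.590776157662674 88.97469718940783
green corners [[175.1, 137.7], [180.0, 103.0], [129.9, 96.6], [123.3, 127.5]]
[139.46403069 -26.03428786]
t 6.4 p [449.4 211.2 133.3] board [-45.5  92.8] tooly-board deg 0.3 tilt [-0.002  0.005] F [ 0.1 -0.  -0.5] w 86.1
8
[[-15.0, 23.1, 5.3, -0.001, -0.0, 0.112], [-12.3, 24.6, 5.3, -0.001, -0.0, 0.112], [-9.5, 25.8, 5.3, -0.001, -0.0, 0.112], [-6.6, 26.7, 5.3, -0.001, -0.0, 0.112], [-3.5, 27.3, 5.4, -0.001, -0.0, 0.112]]
[[-0.5, 27.5, 5.4, -0.001, -0.0, 0.112], [2.6, 27.4, 5.4, -0.001, -0.0, 0.112], [5.7, 26.9, 5.4, -0.001, -0.0, 0.112]]
```

>>> move_arm(deltas=[[-15,23,3,0,0,0.11],[-12,25,4,0,0,0.11],[-10,26,5,0,0,0.11],[-7,27,5,0,0,0.11],[-4,27,5,0,0,0.11]], hand=1)

```text
t: 6.82
ee_pos: [562.7, 133.2, 108.5]
orientation: [-2.759, -1.489, -0.0]
ft_force: [-0.4, -0.4, -0.1]
width: 57.8
```

>>> move_arm(deltas=[[0,27,5,0,0,0.11],[3,27,5,0,0,0.11],[6,27,5,0,0,0.11],[0,0,0,0,0,0],[0,0,0,0,0,0]])

```text
t: 7.23
ee_pos: [634.5, 81.6, 84.5]
orientation: [-2.979, -0.977, 0.009]
ft_force: [0.1, -0.1, -0.8]
width: 24.6
```

```bash
python3 -c "
from plan import *
from h import *
from workcell import eyes
plan(139.5,-26,16,-50.5,vmax=15)
for n in ['top','wrist']:
  d=eyes.get_image(n);pickle.dump(d,open('pics/%s4.pkl'%n,'wb'));f=d['frame'][...,::-1]
  if n=='top': f=cv2.resize(f[190:320,190:400],None,fx=3.8,fy=3.8,interpolation=cv2.INTER_CUBIC)
  cv2.imwrite('pics/%s4.png'%n,f)"
```

```text
t 7.23 p [634.5  81.6  84.5] board [142.4 -32.6] tooly-board deg -52.4 tilt [-0.008  0.005] F [ 0.1 -0.1 -0.8] w 24.6
5
[[0.4, -1.3, 13.7, -0.002, 0.001, -0.007], [0.4, -1.3, 13.7, -0.002, 0.001, -0.007], [0.4, -1.3, 13.7, -0.002, 0.001, -0.007], [0.4, -1.3, 13.7, -0.002, 0.001, -0.007], [0.4, -1.4, 13.7, -0.002, 0.001, -0.007]]
```

View pics/wrist4.png

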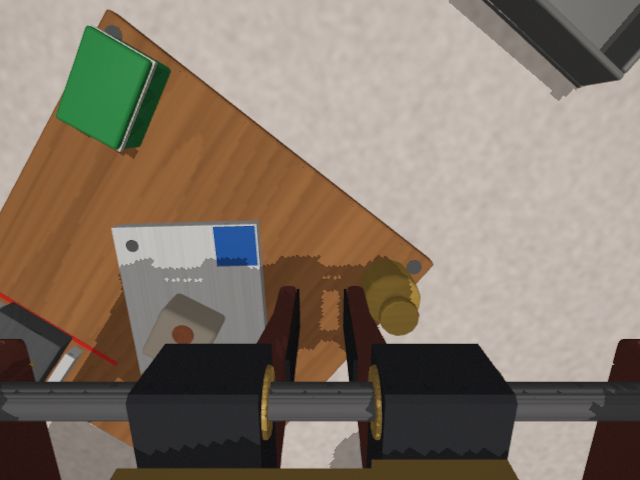

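The wrist view shows the fingers over the gap between the plate's x=76 edge (column ~262) and the brass weight (385,295). They're still closing, so I'll let them finish and then descend.

>>> move_arm(deltas=[[0,-1,2,0,0,-0.007],[0,-2,3,0,0,-0.007],[0,-2,3,0,0,-0.007],[0,-1,3,0,0,-0.007],[0,0,3,0,0,0]])

```text
t: 7.75
ee_pos: [626.4, 90.8, 70.7]
orientation: [-2.958, -1.037, 0.01]
ft_force: [0.6, -0.5, 0.2]
width: 0.4
```

```bash
python3 -c "
from plan import *
plan(138,-24,17,-50.5,vmax=15)"
```

```text
t 7.75 p [626.4  90.8  70.7] board [134.1 -23.7] tooly-board deg -50.1 tilt [-0.009  0.005] F [ 0.6 -0.5  0.2] w 0.4
4
[[0.7, 0.8, 13.4, -0.002, 0.001, 0.002], [0.7, 0.8, 13.4, -0.002, 0.001, 0.002], [0.7, 0.7, 13.4, -0.002, 0.001, 0.002], [0.7, 0.7, 13.4, -0.002, 0.001, 0.002]]
```

>>> move_arm(deltas=[[0.5,1,13,0,0,0],[0.5,1,13,0,0,0],[0.5,1,12,0,0,0],[0.5,0,8,0,0,0],[0,0,0,0,0,0]])

```text
t: 8.17
ee_pos: [628.7, 90.6, 19.0]
orientation: [-2.957, -1.039, 0.012]
ft_force: [-0.0, 0.7, 0.5]
width: 0.5
```

```bash
cat >> plan.py <<'E'
def pl(th,x,y):
    a=np.radians(th);return np.array([[np.cos(a),-np.sin(a)],[np.sin(a),np.cos(a)]])@[x,y]
def inpl(th):
    p,R,o=state();return np.round(pl(-th,*w2b(p[:2])),1)
E
python3 -c "
from plan import *
print(inpl(-50.5))
plan(*pl(-50.5,92,90),17,-50.5,vmax=4)"
```

```text
[105.1  90.1]
t 8.17 p [628.7  90.6  19. ] board [136.4 -23.8] tooly-board deg -50.0 tilt [-0.01   0.005] F [-0.   0.7  0.5] w 0.5
4
[[-0.0, -3.3, 0.5, -0.002, 0.001, 0.002], [-0.0, -3.3, 0.5, -0.002, 0.001, 0.002], [-0.0, -3.3, 0.5, -0.002, 0.001, 0.002], [-0.0, -3.3, 0.5, -0.002, 0.001, 0.002]]
```

>>> move_arm(deltas=[[0,-3.5,1,-0.003,0.001,0],[0,-3.5,0.5,-0.003,0.001,0],[0,-3.5,0.5,-0.003,0.001,0],[0,-3,0,0,0,0],[0,0,0,0,0,0]])

```text
t: 8.58
ee_pos: [619.0, 101.8, 15.6]
orientation: [2.964, 1.04, -0.005]
ft_force: [0.8, -0.1, 0.1]
width: 0.5
```

```bash
python3 -c "
from plan import *
print(inpl(-50.5))
info()
from h import *
from workcell import eyes
for n in ['scene']:
  d=eyes.get_image(n);pickle.dump(d,open('pics/%s5.pkl'%n,'wb'));f=d['frame'][...,::-1]
  f=cv2.resize(f[160:320,240:470],None,fx=3.4,fy=3.4,interpolation=cv2.INTER_CUBIC)
  cv2.imwrite('pics/%s5.png'%n,f)"
```

```text
[90.2 89.4]
t 8.58 p [619.  101.8  15.6] board [126.4 -12.7] tooly-board deg -50.0 tilt [-0.003 -0.001] F [ 0.8 -0.1  0.1] w 0.5
```

View pics/scene5.png

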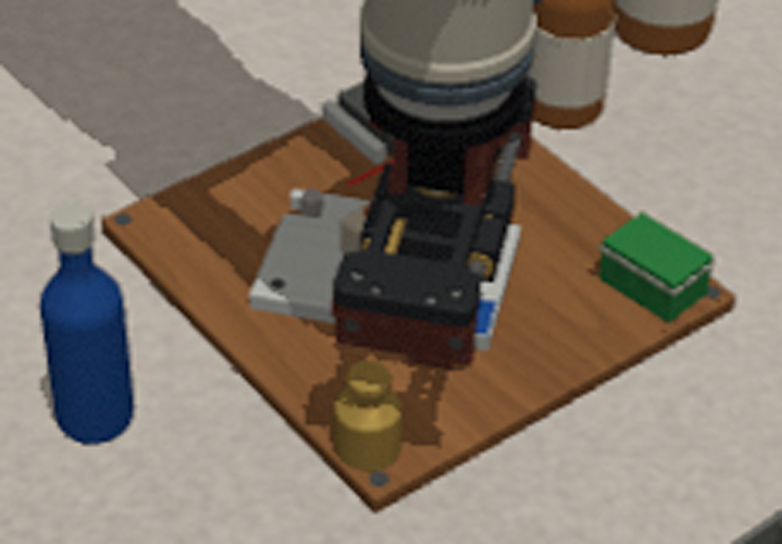

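The gripper is at the edge and clear of the weight. I'll start the arc.

>>> move_arm(deltas=[[2,-3,-0.5,0,0,-0.03],[2.5,-3,-0.3,0,0,-0.03],[3,-3.2,0,0,0,-0.035],[3,-3.2,0,0,0,-0.035],[3,-3.2,0,0,0,-0.035]])

```text
t: 9.05
ee_pos: [620.3, 123.1, 18.5]
orientation: [2.858, 1.3, 0.001]
ft_force: [0.5, -1.5, -1.4]
width: 0.4
```

```bash
cat > look.py <<'E'
import sys
from plan import *
from h import *
from workcell import eyes
p,R=info();y=R.as_matrix()[:,1];th=np.degrees(np.arctan2(y[1],y[0])-BY);print("inplate if aligned",inpl(th))
k=sys.argv[1]
for n in sys.argv[2:]:
  d=eyes.get_image(n);pickle.dump(d,open(f'pics/{n}{k}.pkl','wb'));f=d['frame'][...,::-1]
  if n=='scene':f=cv2.resize(f[160:320,240:470],None,fx=3.4,fy=3.4,interpolation=cv2.INTER_CUBIC)
  if n=='top': f=cv2.resize(f[190:320,190:400],None,fx=3.8,fy=3.8,interpolation=cv2.INTER_CUBIC)
  cv2.imwrite(f'pics/{n}{k}.png',f)
E
python3 look.py 6 scene wrist
```

```text
t 9.05 p [620.3 123.1  18.5] board [127.3   8.6] tooly-board deg -39.8 tilt [ 0.002 -0.001] F [ 0.5 -1.5 -1.4] w 0.4
inplate if aligned [92.3 88. ]
```

View pics/scene6.png

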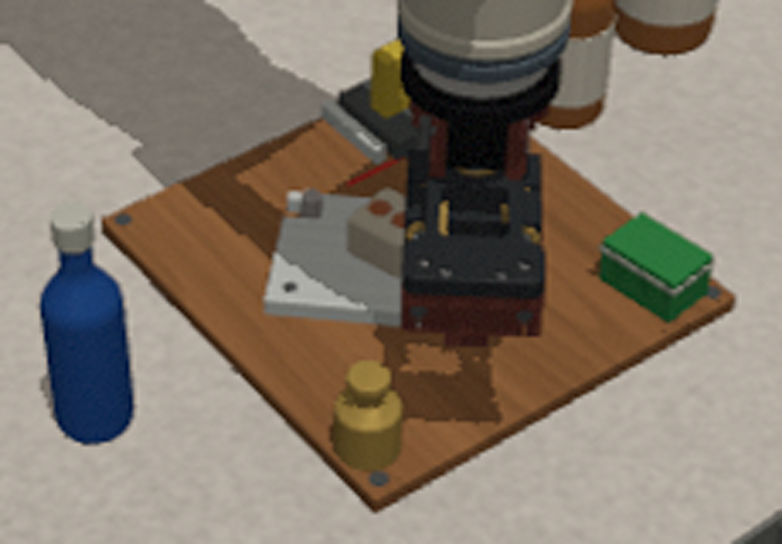

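View pics/wrist6.png

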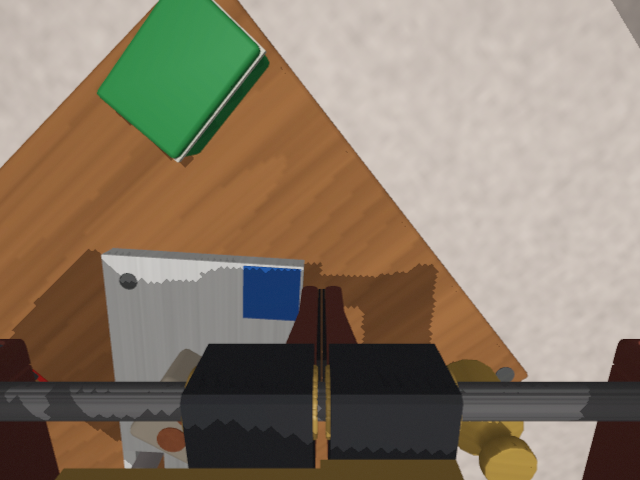

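```bash
python3 -c "
from plan import *
from h import *
d=pickle.load(open('pics/wrist6.pkl','rb'))
b=w2b(ray(d,304,263,22)[:2]);c=w2b(ray(d,102,254,22)[:2]);print(b,c,np.linalg.norm(b-c),np.degrees(np.arctan2(*(b-c)[::-1])),'expected r 138.7',np.linalg.norm(b), np.degrees(np.arctan2(b[1],b[0]))-56.77)"
```

```text
[135.80540317  32.25092182] [69.16894446 93.32482276] 90.39048072547646 -42.50599898030256 expected r 138.7 139.58233946223805 -43.410924328303174
```

>>> move_arm(deltas=[[3,-3.4,1,0,0,-0.025],[3,-3.4,0.5,0,0,-0.028],[3,-3.4,0,0,0,-0.03],[3,-3.4,0,0,0,-0.03],[3,-3.4,0,0,0,-0.03]])

```text
t: 9.57
ee_pos: [617.5, 146.5, 17.8]
orientation: [2.749, 1.514, 0.006]
ft_force: [1.6, -1.0, -0.6]
width: 0.6
```

```bash
python3 look.py 7 wrist scene
```

```text
t 9.57 p [617.5 146.5  17.8] board [124.   31.8] tooly-board deg -31.0 tilt [ 0.005 -0.001] F [ 1.6 -1.  -0.6] w 0.6
inplate if aligned [89.8 91.2]
```

View pics/wrist7.png

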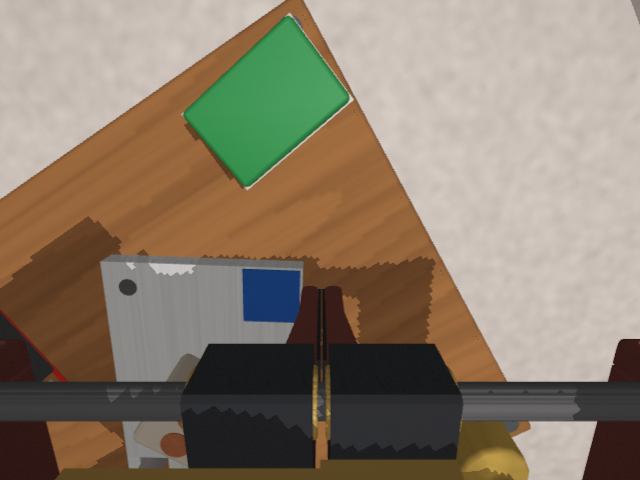

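The plate is turning with the tool (blue corner at (304,265)), and the cast hasn't moved on it.

>>> move_arm(deltas=[[3,-3.2,0.5,0,0,-0.03],[3,-3.2,0.3,0,0,-0.032],[3,-3.2,0,0,0,-0.032],[3,-3.2,0,0,0,-0.032],[3,-3.2,0,0,0,-0.032]])

```text
t: 10.08
ee_pos: [610.9, 168.3, 17.2]
orientation: [2.61, 1.739, 0.006]
ft_force: [0.5, -2.4, 1.4]
width: 0.6
```

```bash
python3 look.py 8 wrist scene; python3 -c "
from plan import *
from h import *
for k,(b,c) in {'7':((304,265),(100,261)),'8':((304,265),(100,261))}.items():
  d=pickle.load(open(f'pics/wrist{k}.pkl','rb'))
  f=d['frame'][...,::-1]
  b=w2b(ray(d,*b,22)[:2]);c=w2b(ray(d,*c,22)[:2]);print(b,np.linalg.norm(b-c),np.degrees(np.arctan2(*(b-c)[::-1])),np.linalg.norm(b), np.degrees(np.arctan2(b[1],b[0]))-56.77)"
```

```text
t 10.08 p [610.9 168.3  17.2] board [116.9  53.5] tooly-board deg -21.4 tilt [ 0.006 -0.002] F [ 0.5 -2.4  1.4] w 0.6
inplate if aligned [89.3 92.4]
[128.60240101  55.2190426 ] 91.19740789451392 -32.43047679003858 139.95613673907576 -33.5323784329087
[117.58913083  77.53786205] 90.77689250986619 -22.796543237097172 140.85213431378799 -23.369281344953258
```

View pics/wrist8.png

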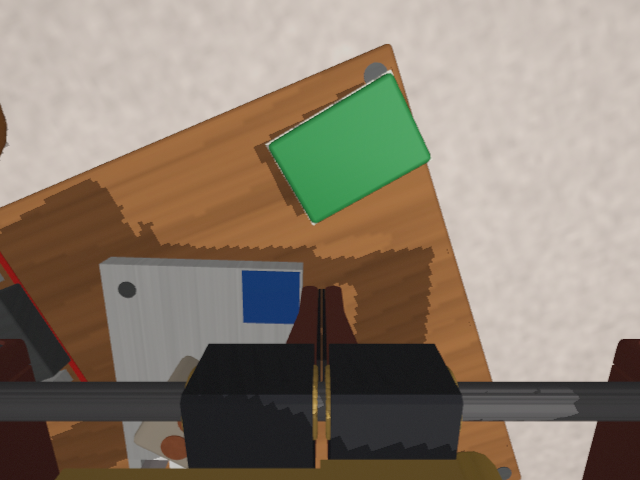

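View pics/scene8.png

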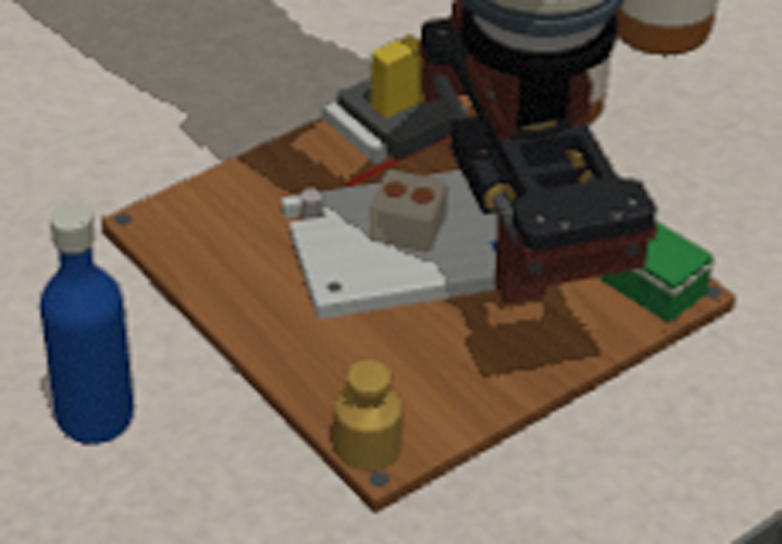

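The blue corner's radius has crept up about 1 mm, so I'll bias the next push slightly inward.

>>> move_arm(deltas=[[2.2,-3.2,0.3,0,0,-0.032],[2.4,-3.2,0.3,0,0,-0.032],[2.4,-3.2,0,0,0,-0.034],[2.4,-3.2,0,0,0,-0.034],[2.4,-3.2,0,0,0,-0.034]])

```text
t: 10.6
ee_pos: [601.9, 185.3, 17.2]
orientation: [2.454, 1.951, 0.013]
ft_force: [1.7, -0.4, -0.9]
width: 0.6
```

```bash
python3 look.py 9 wrist scene; python3 -c "
from plan import *
from h import *
for k,(b,c) in {'9':((304,265),(100,261))}.items():
  d=pickle.load(open(f'pics/wrist{k}.pkl','rb'))
  f=d['frame'][...,::-1]
  b=w2b(ray(d,*b,22)[:2]);c=w2b(ray(d,*c,22)[:2]);print(b,np.linalg.norm(b-c),np.degrees(np.arctan2(*(b-c)[::-1])),np.linalg.norm(b), np.degrees(np.arctan2(b[1],b[0]))-56.77)"
```

```text
t 10.6 p [601.9 185.3  17.2] board [107.5  70.3] tooly-board deg -11.8 tilt [ 0.011 -0.   ] F [ 1.7 -0.4 -0.9] w 0.6
inplate if aligned [90.9 90.8]
[104.17904171  94.24066207] 90.54510293938432 -13.272986419062448 140.47980324829874 -14.637415509609184
```

View pics/wrist9.png

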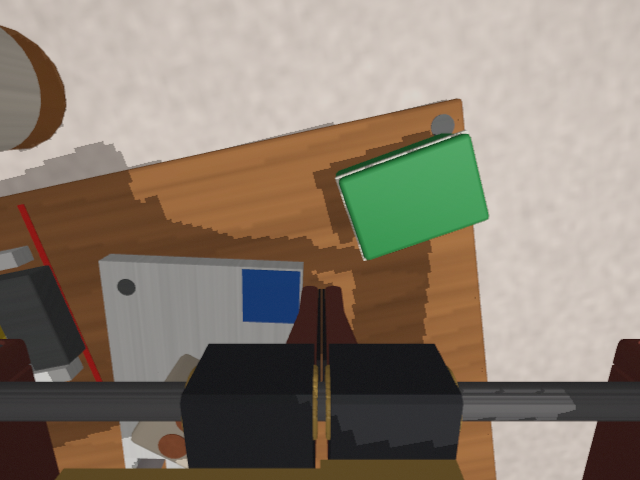

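View pics/scene9.png

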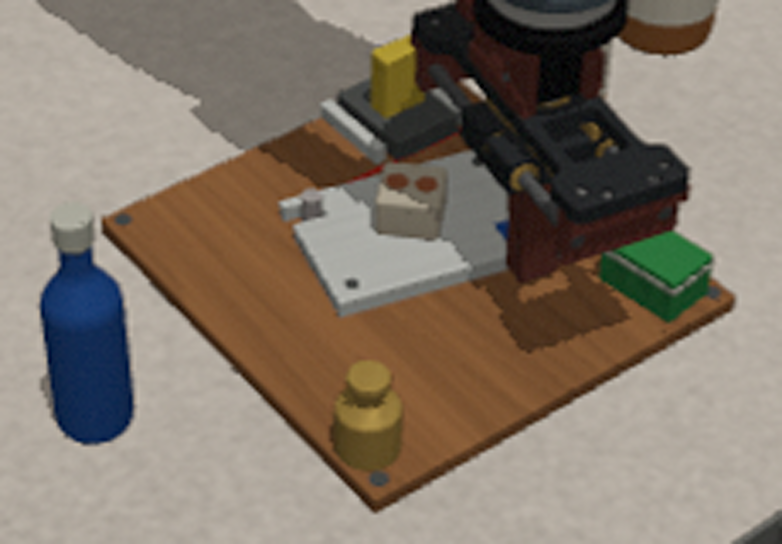

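>>> move_arm(deltas=[[2.4,-3.3,0.3,0,0,-0.032],[2.4,-3.3,0.3,0,0,-0.032],[2.4,-3.3,0,0,0,-0.032],[2.4,-3.3,0,0,0,-0.032],[2,-3,0,0,0,-0.03]])

```text
t: 11.12
ee_pos: [590.7, 200.1, 17.4]
orientation: [2.29, 2.136, 0.021]
ft_force: [3.2, 1.6, -1.1]
width: 0.6
```

```bash
python3 look.py 10 wrist scene; python3 -c "
from plan import *
from h import *
for k,(b,c) in {'10':((304,265),(100,259))}.items():
  d=pickle.load(open(f'pics/wrist{k}.pkl','rb'))
  f=d['frame'][...,::-1]
  b=w2b(ray(d,*b,22)[:2]);c=w2b(ray(d,*c,22)[:2]);print(b,np.linalg.norm(b-c),np.degrees(np.arctan2(*(b-c)[::-1])),np.linalg.norm(b), np.degrees(np.arctan2(b[1],b[0]))-56.77)"
```

```text
t 11.12 p [590.7 200.1  17.4] board [96.  84.8] tooly-board deg -2.7 tilt [0.017 0.002] F [ 3.2  1.6 -1.1] w 0.6
inplate if aligned [91.9 89.3]
[ 88.91387825 107.871696  ] 90.23746187867651 -4.935471546545464 139.7926340801339 -6.267253039713189
```

View pics/wrist10.png

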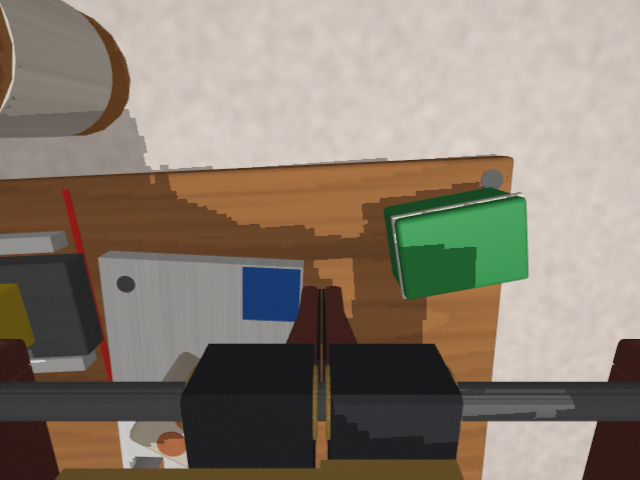

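View pics/scene10.png

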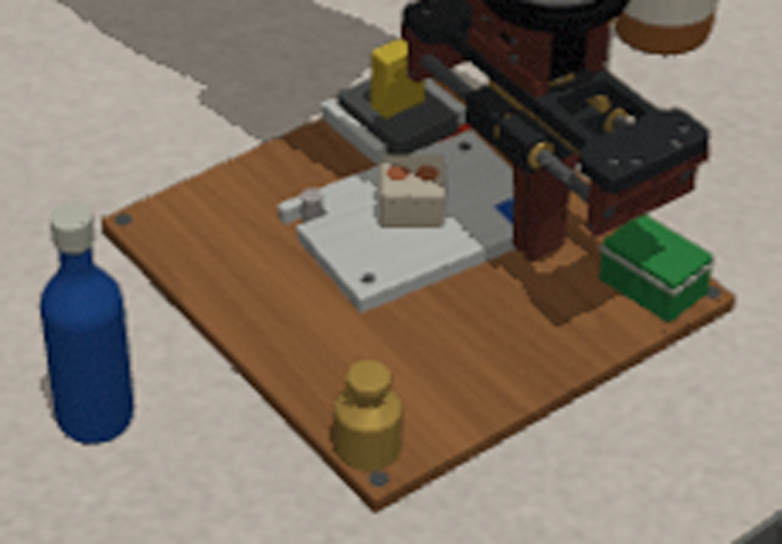

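>>> move_arm(deltas=[[1.2,-2,0.3,0.003,0,-0.01],[1.2,-2,0.2,0.003,0,-0.01],[1.2,-2,0,0.003,0,-0.01],[0.8,-1.5,0,0.003,0,-0.01]])

```text
t: 11.55
ee_pos: [584.7, 205.5, 17.4]
orientation: [2.254, 2.185, 0.011]
ft_force: [2.8, 2.1, -0.3]
width: 0.6
```

```bash
python3 look.py 11 wrist scene; python3 -c "
from plan import *
from h import *
for k,(b,c) in {'11':((304,265),(100,259))}.items():
  d=pickle.load(open(f'pics/wrist{k}.pkl','rb'))
  f=d['frame'][...,::-1]
  b=w2b(ray(d,*b,22)[:2]);c=w2b(ray(d,*c,22)[:2]);print(b,np.linalg.norm(b-c),np.degrees(np.arctan2(*(b-c)[::-1])),np.linalg.norm(b), np.degrees(np.arctan2(b[1],b[0]))-56.77)"
```

```text
t 11.55 p [584.7 205.5  17.4] board [89.8 90.1] tooly-board deg -0.5 tilt [0.007 0.004] F [ 2.8  2.1 -0.3] w 0.6
inplate if aligned [89.  90.9]
[ 81.86878784 112.85550671] 90.83769182459768 -2.511714070044875 139.4233259469484 -2.7282633412893134
```

View pics/wrist11.png

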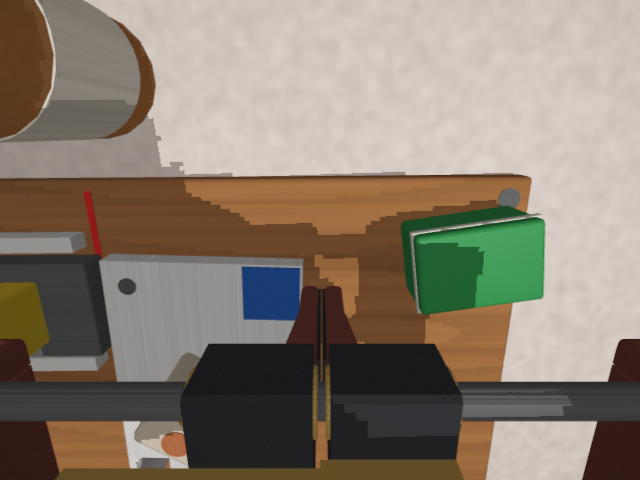

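View pics/scene11.png

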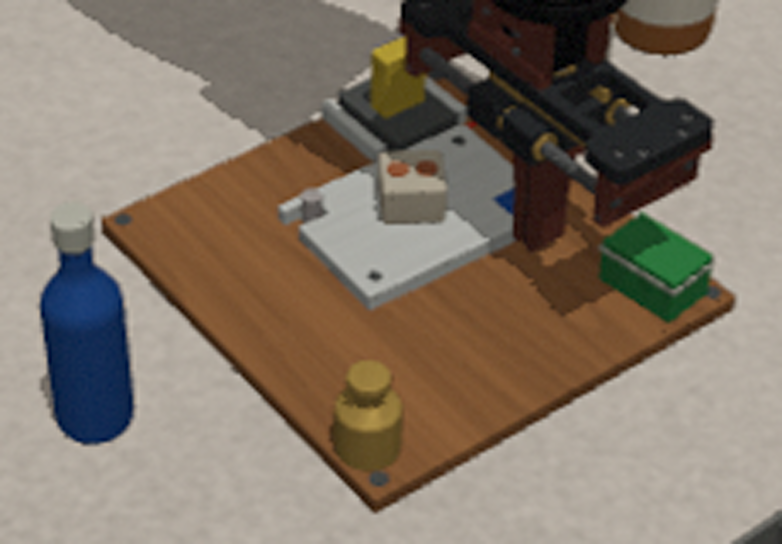

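>>> move_arm(deltas=[[0.5,-1.5,0,0.002,0,-0.004],[0.5,-1.5,0,0.002,0,-0.003],[0.3,-1.2,0,0,0,0]])

```text
t: 11.9
ee_pos: [581.3, 207.5, 17.5]
orientation: [-2.248, -2.195, -0.01]
ft_force: [7.1, 0.3, -1.8]
width: 0.5
```

```bash
python3 look.py 12 wrist; python3 -c "
from plan import *
from h import *
d=pickle.load(open(f'pics/wrist12.pkl','rb'))
f=d['frame'][...,::-1]
cv2.imwrite('pics/w12z.png',cv2.resize(f[170:350,60:330],None,fx=2.9,fy=2.9,interpolation=cv2.INTER_CUBIC))"
```

```text
t 11.9 p [581.3 207.5  17.5] board [86.4 92. ] tooly-board deg -0.1 tilt [0.004 0.004] F [ 7.1  0.3 -1.8] w 0.5
inplate if aligned [86.3 92.2]
```

View pics/w12z.png

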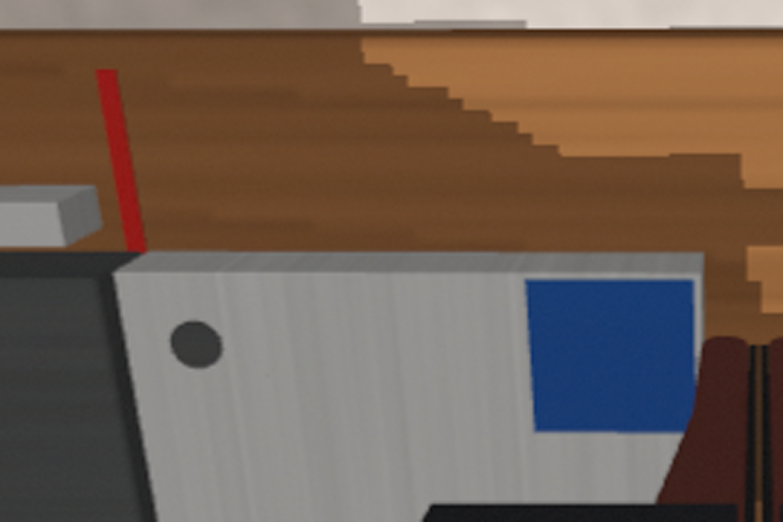

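Force rose to 7 N, and the plate edge now lies against the gate face. The red line ends at the plate corner (≈(109,256)). I'll check the angle.

```bash
python3 -c "
from plan import *
from h import *
d=pickle.load(open(f'pics/wrist12.pkl','rb'))
W=lambda X,Y,z:w2b(ray(d,(X+.5)/2.9-.5+60,(Y+.5)/2.9-.5+170,z)[:2])
c=W(115,272,22);b=W(703,273,22);e=W(157,520,22)
print(c,b,e,np.degrees(np.arctan2(*(b-c)[::-1])),np.degrees(np.arctan2(*(c-e)[::-1]))-90)
L=W(0,30,12);Rr=W(780,31,12);print('board edge',L,Rr,np.degrees(np.arctan2(*(Rr-L)[::-1])))
r1=W(107,70,12);r2=W(137,250,12);print('red',r1,r2)
g1=W(102,275,26.5);g2=W(146,520,26.5);print('gate',g1,g2)
"
```

```text
[-13.36055008 115.81242464] [ 77.45475892 115.22779138] [-13.99791461  72.12190466] -0.36884261098248594 -0.8357810237814505
board edge [-30.33198588 151.7549842 ] [ 89.5242484 151.1862163] -0.27189037026952856
red [-15.02535363 145.53373422] [-15.32877037 116.06287524]
gate [-12.59638636 116.93582708] [-12.95574606  74.96072053]
```

Plate square within about 0.5°. Back off, then lift.

>>> move_arm(deltas=[[0,2,0,0,0,0],[-0.5,4,0,0,0,0],[-0.5,5,0,0,0,0],[0,0,0,0,0,0]])

```text
t: 12.28
ee_pos: [589.1, 204.4, 16.4]
orientation: [-2.245, -2.193, 0.003]
ft_force: [0.7, -0.6, -0.2]
width: 0.3
```

```bash
python3 -c "
from plan import *
info()"
```

```text
t 12.28 p [589.1 204.4  16.4] board [94.3 89.2] tooly-board deg -0.0 tilt [-0.004  0.001] F [ 0.7 -0.6 -0.2] w 0.3
```

>>> move_arm(deltas=[[0,2,-4,0,0,0],[0,1,-8,0,0,0],[0,1,-10,0,0,0],[0,1,-15,0,0,0],[0,1,-20,0,0,0]])

```text
t: 12.7
ee_pos: [591.7, 202.4, 72.5]
orientation: [-2.242, -2.189, 0.019]
ft_force: [0.1, 1.3, -0.1]
width: 0.4
```

>>> move_arm(deltas=[[0,1,-20,0,0,0],[0,1,-20,0,0,0],[0,1,-20,0,0,0],[0,1,-20,0,0,0],[0,0,-15,0,0,0]])

```text
t: 13.12
ee_pos: [597.1, 202.4, 177.8]
orientation: [-2.242, -2.19, 0.016]
ft_force: [0.3, 0.2, -0.1]
width: 0.7
```

```bash
python3 look.py 13 wrist scene top
```

```text
t 13.12 p [597.1 202.4 177.8] board [102.3  87.3] tooly-board deg -0.1 tilt [-0.013 -0.002] F [ 0.3  0.2 -0.1] w 0.7
inplate if aligned [102.2  87.4]
```

View pics/wrist13.png

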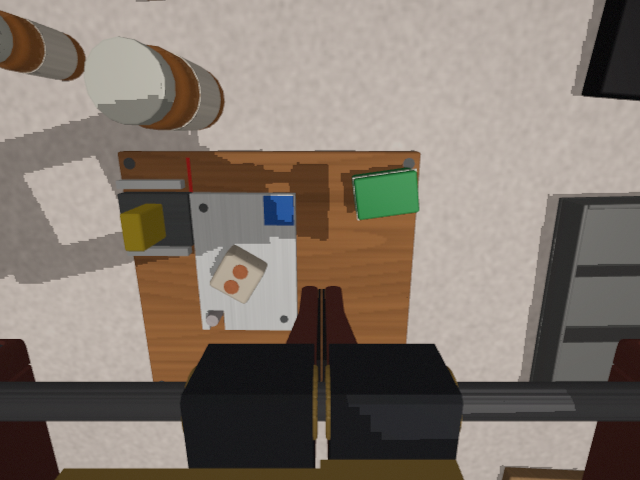

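View pics/scene13.png

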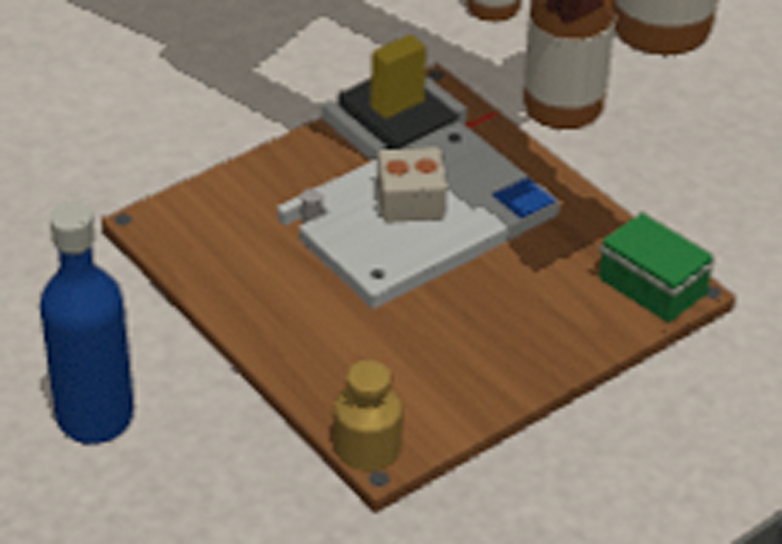

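View pics/top13.png

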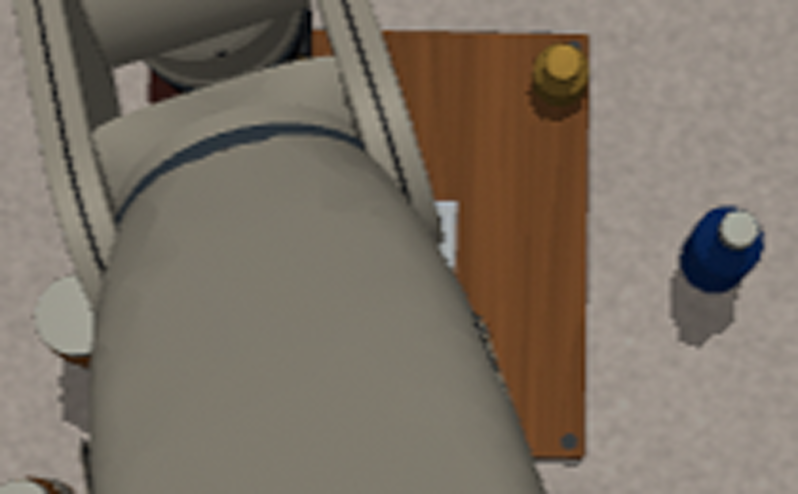

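The wrist view shows the plate flush along the gate: corners at (190,194), (297,194), (296,331) and (203,329), with the pin at (212,321). The cast is upright at (238,275). Box, weight, jar and bottle are where they were.

```bash
python3 -c "
from plan import *
from h import *
d=pickle.load(open('pics/wrist13.pkl','rb'))
q={n:w2b(ray(d,u,v,z)[:2]) for n,u,v,z in [('TL',190.5,194,22),('TR',297,194,22),('BR',296,331,22),('BL',203,329.5,22),('pin',212,321,32),('cast',236,278,48),('gF',191,194,26.5),('gF2',193,247,26.5),('red1',188,158,12),('bTL',119,152,12),('bTR',419.5,152,12)]}
for k in q: print(k,np.round(q[k],1))
a=lambda v:np.degrees(np.arctan2(v[1],v[0]));print(a(q['TR']-q['TL']),a(q['TR']-q['BR'])-90,a(q['bTR']-q['bTL']))
"
```

```text
TL [-11.8 115.4]
TR [ 79.5 115.3]
BR [ 75.7 -16.6]
BL [-13.7 -15.3]
pin [-0.8 -0.7]
cast [28.6 48.6]
gF [ -9.7 116.1]
gF2 [-12.9  69.2]
red1 [-14.3 144.8]
bTL [-73.1 149.9]
bTR [183.6 149.4]
-0.04508588982812154 -1.6677930968493087 -0.11854901786377713
```

```bash
python3 -c "
from workcell import ctrl
print(ctrl.close_job())"
```

```text
the job is handed in; nothing more can be done
None
```

The job is handed in. The gate stands at the red line and the plate is turned square, flush along the gate's face with its slot on the pin. It took about 13 s of the 54 s, and no verdict was reported.

I gripped the yellow handle, pulled the gate back, released it and rose clear. I then pushed the plate's x = +76 mm edge with shut fingers in an arc about the pin, until the force rose to about 7 N against the gate. Finally I backed off and lifted clear.

**Last checks:**
- **Gate:** the face measured between 0.7 mm and about 2 mm short of the red line, which is about 28–29 mm open. One corner in the last wrist picture read 4 mm short, which would be the edge of tolerance. The fingers' position when they let go of the handle put it 0.7 mm short, and the close view from the scene camera showed the face on the line.
- **Plate:** the three edges I measured disagree slightly, at 0°, −0.8° and −1.7°. The limit is about 3.4°. The slot is within about 3 mm of home (limit 8 mm), and the plate looks flat on the board.
- **Cast:** upright, about 3 mm from the plate's middle.
- **Green box, weight, jar and bottle:** upright and where they were in the final pictures. I judged this by eye and did not re-measure them.
- **Robot:** touching nothing, with the fingertips about 178 mm above the bench.

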